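# Slide the locked probe carriage to its end stop

## Robot

A 6-joint arm with a two-finger parallel gripper is mounted at the origin on the work surface. World frame = base frame: x ahead of the robot, y to its left, z up, the work surface at z = 0. Lengths are in m, angles in rad, forces in N, time in s.
With the tool pointing down it reaches from about 0.3 to 0.775 m from the base axis. Payload 14.6 kg.
Tool frame: the origin (TCP) lies on the centre line of the jaws, within the pads' length; the fingertips stand ctrl.tcp_to_tips ahead of it and the grasp point (between the pads) lies 2 mm behind it (ctrl.tcp_to_tips is the distance from the TCP to the fingertips, in m); z points along the fingers, y is the line along which they close (so a half turn about z gives the same grasp; the last joint's range is limited). The gripper opens to 94 mm and grips with 3 to 60 N. Pads are 16 mm wide; open, the fingers measure 119 mm over their backs; the gripper's body (75 mm by 177 mm) begins 78 mm behind the grasp point.
Start: joints at [-1.217, 0.3, 1.521, -0, 1.321, -0.067], TCP at [0.225, -0.502, 0.222] pointing down, gripper open.
Joint ranges: [-3.03, 3.03], [-0.79, 2.21], [0.23, 2.52], [-1.04, 4.18], [0, 3.07], [-2.55, 2.55]. Speed limits (rad/s): [2.22, 2.22, 2.57, 3.14, 3.14, 3.14].

## Interface

Orientations are given as [roll, pitch, yaw] about the fixed x, y, z axes, in that order (R = Rz(yaw) Ry(pitch) Rx(roll)).
In Python, from station import telemetry, viewer, hand_in, ctrl gives the robot as it stands.
- The arm moves only by the tool step_arm, never from a script. Its argument "plan" is a list of rows, each an object of numbers: "dx", "dy", "dz": the shift along the tool's x, y, z scaled (see below); "rx", "ry", "rz": the turn, a rotation vector about the tool's x, y, z scaled (see below); "claw": the closure, from 0 (fully open) to 1 (shut). In form: [{"dx": .., "dy": .., "dz": .., "rx": .., "ry": .., "rz": .., "claw": ..}, ...]. A call has 1 to 10 rows; each row shifts and turns the commanded pose from where the row before left it, along the tool's axes as they then stand; what a row does not reach is not made up. The controller multiplies each number of a shift by 0.1 m and each number of a turn by 90 degrees. A row lasts 1/10 s, in which the tool goes at most 50 mm and 8.59 degrees, less where a joint would pass 70% of its speed; a pose out of reach is approached as far as the arm can. A call with a number of a shift or a turn outside -1 to 1 is refused whole. A call with a gripper value outside its range is refused whole. The fingers move at their own pace and stop on an object; "grip_force" is the grip in N (left out, the last holds). Time passes only in rows, so rows that do not move let the fingers close. It gives the time, the measured TCP pose, the force, the opening and the grip force at its end, in the units of the state.
- telemetry.get_obs(): the state, without advancing time (a new reading comes with each control period).
- viewer.camera(name): name is "side" or "top"; returns a dict with "img" (420x560x3 uint8, red, green, blue), "z_map" (420x560 float32, m along the optical axis (not along the pixel's ray), 0 where there is no reading), "fx", "fy", "cx", "cy" (pixels), "R" (3x3) and "t" (3): a world point X has camera coordinates R X + t. Camera axes: x right, y down, z forward; pixel columns grow to the right and rows downward; lengths in m; the calibration is good to about 2 mm. A picture is of the moment at which its call begins.
- hand_in(): hands the job in; it is judged then, once.
Trained networks look in a picture, given as the dict that the camera call returned (one of the last four; its "shot" number tells which), for a name from the list of things; names that differ only in an ending like _2 or _b are one class to them, and where a whole thing is asked for, a point or a joint stands for the part that bears it (a point fixed in the world has none). Each returns a list of dicts, best first, with "score" (0 to 1); they miss things now and then, are a little off and sometimes report something else, mostly with a low value. They report only what shows in the picture. A call takes as long as a camera call.
- viewer.recognise(target, picture): "rect" ([left, top, right, bottom] in pixels, round what is visible of it).
The state is a dict: "time_s": time; "qpos": joint angles; "joint_vel": joint speeds; "tau": joint torques, N m; "ee_pos": TCP position; "eef_rot": TCP orientation; "force": force on the tool from outside, world axes, zero at the start; "moment": the same for the moment, N m; "grip_width": finger opening in m; "grip_force": force on a finger pad.
Only numpy, scipy, OpenCV 4.12 (cv2) and the standard library are available. Lean on these libraries where they do the work, as an engineer would, in place of code of your own. Each camera call takes 0.05 s, during which the arm holds its last target. There are 200 camera calls.

## Task

Move the probe carriage of the ultrasonic scanning rail to its end stop: press the yellow lock button on top of the carriage right down and, keeping it held down all the way, slide the carriage along the rail until it rests against the red bumper, then let the button up so that the carriage locks there and move clear. Never force the carriage along while its button is up, do not touch the green-banded probe at the carriage's side, and leave everything else standing where it is.

Things in the scene. Friction and masses are not known exactly. Their poses are not given: they have to be found in the camera images.
- scan_rail: Fixed rail: grey base plate 380 mm along y, x from -115 to +135 mm, 12 mm thick; aluminium rail 44 mm wide along its y, top 34 mm high. Origin on the table under the middle of the rail. +y points along the rail to the red bumper (face at y = +145 mm; stop block 72 mm wide, 58 mm high); the other end has a plain dark plate, 40 mm high. Steel step block at x 63 to 113 mm, up to 30 mm high.
- bumper (a point): Centre of the face of the red bumper, which the carriage's end meets; 40 mm above the table, on the rail's centre line. Axes as scan_rail.
- carriage (a joint): Position of the blue carriage along the rail in m: grows towards the bumper, 0.18 where it rests on the bumper (hard end stop), starts between 0 and 0.06. Button down: slides with 1.5 to 4 N. Button up: a friction brake holds it against about 12 N.
- carriage_top (a point): Centre of the blue carriage's top, 62 mm above the table, below the button's centre. Axes as scan_rail. Carriage: 74 mm wide, 110 mm long along the rail. Two aluminium cheeks (44 mm wide, 8 mm thick, tops 87 mm above the table) stand on it, one at each end of the button, 64 mm apart inside: a fingertip holding the button down may push on the one nearer the bumper.
- button_top (a point): Centre of the yellow lock button's upper face, moving with it: 74 mm above the table when up, 66 mm fully down. The button is 46 mm long along the rail, 30 mm wide, midway between the two cheeks (9 mm free at each end), open to both sides across the rail. Axes as scan_rail.
- lock_button (a joint): How far the lock button is pressed down, in m: 0 up (brake locked), 0.008 fully down. A spring pushes back with 8 N at the top and 12 N fully down. The brake is free once the button is down by about 2 mm; count it as held down beyond 3 mm. It springs up and locks by itself when let go.
- probe: Silver ultrasonic probe with a green band and a brass connector, 32 mm across, carried by the carriage on a bracket at its +x side, axis 86 mm from the rail's centre line, from 34 to 82 mm above the table. Origin on the table plane below its axis; axes as scan_rail. Not to be touched.
- gauge_block: Loose steel gauge block 24 x 35 x 30 mm standing on the base plate on the side away from the probe, some 85 mm from the rail's centre line; origin under its centre. Leave alone.
- spare_probe: Loose brass spare probe, 24 mm across and 38 mm tall, standing on the base plate on the side away from the probe, some 85 mm from the rail's centre line; origin under its centre. Leave alone.
- couplant: Loose white bottle, 56 mm across, 150 mm tall, blue cap; origin under its centre. Leave alone.
- screwdriver: Loose screwdriver lying on the table; origin at its middle underside, long axis x. Leave alone.
- mug: Loose blue mug, 80 mm across, 95 mm tall; origin under its centre. Leave alone.
- adapter: Loose steel adapter, 36 mm across, 34 mm tall; origin under its centre. Leave alone.
- parts_tray: Loose grey tray 140 x 100 x 35 mm with four compartments; origin under its centre. Leave alone.

How it is judged:
By the outcome, as a careful person would: the job done as asked, in the order asked, and still so for the second after the job is handed in, with the robot touching nothing.
It also fails if it takes over 35 s, if anything falls off the work surface, if the arm or the gripper's body presses on something with over 40 N, if the wrist force passes 120 N, or if a joint passes its speed limit or range.

## Working session

There is one attempt and no reset: what is moved stays moved. The work goes in short steps, Python scripts to look and compute and a tool call to move; the robot and the scene stay as the last step left them, time stands still between calls to the robot, and variables do not carry over. Pictures are saved under pics/ and viewed, at most 10 in all, crops included, and the job is handed in when it is done.

Besides the shell and the picture viewer there is one more tool, called after ">>>" in YAML: its name, and indented under it one key for each argument. step_arm: Moves the arm, as the interface text tells. Shifts and turns lie within -1 to 1; 1 stands for 0.1 m of shift or 90 degrees of turn. Its arguments: {"type":"object","properties":{"plan":{"type":"array"},"grip_force":{"type":"number"}},"required":["plan"]}

```bash
mkdir -p pics; cat > h.py <<'E'
import numpy as np, cv2
from station import telemetry, viewer, hand_in, ctrl
def world(p,u,v,z=None):
    zc=p["z_map"][int(round(v)),int(round(u))] if z is None else z
    c=np.array([(u-p["cx"])/p["fx"]*zc,(v-p["cy"])/p["fy"]*zc,zc])
    return p["R"].T@(c-p["t"])
def cloud(p):
    v,u=np.mgrid[0:420,0:560]; z=p["z_map"]
    c=np.stack([(u-p["cx"])/p["fx"]*z,(v-p["cy"])/p["fy"]*z,z],-1)
    return (c-p["t"])@p["R"], z>0
E
python3 - <<'E'
from h import *
for n in("top","side"):
    p=viewer.camera(n); cv2.imwrite(f"pics/{n}0.png",p["img"][...,::-1])
    for t in("scan_rail","carriage","lock_button","probe","button_top","bumper"):
        r=viewer.recognise(t,p)
        for d in r[:2]:
            l,tp,ri,b=d["rect"]; print(n,t,round(d["score"],2),np.round(d["rect"]),world(p,(l+ri)/2,(tp+b)/2).round(3))
print(ctrl.tcp_to_tips,telemetry.get_obs())
E
```

```text
top scan_rail 0.67 [200. 135. 358. 283.] [ 0.513 -0.02   0.085]
top carriage 0.62 [266. 187. 315. 242.] [ 0.501 -0.052  0.071]
top lock_button 0.71 [284. 207. 300. 223.] [ 0.498 -0.054  0.075]
top probe 0.34 [268. 186. 318. 240.] [ 0.504 -0.057  0.075]
top button_top 0.56 [283. 209. 302. 224.] [ 0.496 -0.056  0.068]
top bumper 0.69 [200. 131. 360. 282.] [ 0.519 -0.023  0.089]
side scan_rail 0.84 [188. 159. 356. 264.] [0.523 0.007 0.015]
side carriage 0.86 [265. 161. 316. 216.] [ 0.491 -0.039  0.075]
side lock_button 0.58 [254. 372. 272. 390.] [0.329 0.42  0.025]
side lock_button 0.48 [277. 178. 301. 194.] [ 0.498 -0.044  0.076]
side probe 0.44 [269. 163. 281. 177.] [ 0.562 -0.088  0.07 ]
side button_top 0.61 [281. 181. 301. 194.] [ 0.491 -0.042  0.077]
side bumper 0.81 [186. 161. 354. 263.] [0.528 0.008 0.013]
0.017 {'time_s': 0.7, 'qpos': array([-1.21658378e+00,  2.99889715e-01,  1.52097664e+00, -1.72336389e-05,
        1.32066952e+00, -6.65988127e-02]), 'joint_vel': array([-1.10347249e-03, -1.27249462e-03, -1.44892700e-05,  1.30191673e-03,
        7.70501142e-05,  2.26813753e-04]), 'tau': array([ 3.01663429e-03, -5.31564009e+01, -3.52874100e+01,  7.09310523e-02,
        2.12407205e-02, -3.56405273e-06]), 'ee_pos': array([ 0.22467218, -0.5020262 ,  0.22246112]), 'eef_rot': array([3.14153711e+00, 2.04394839e-05, 4.20815624e-01]), 'force': array([ 0.67003606,  0.45943282, -0.67975302]), 'moment': array([-0.0423124 , -0.00077677,  0.01023992]), 'grip_force': 0.0, 'grip_width': 0.09411264990084027}
```

View pics/top0.png

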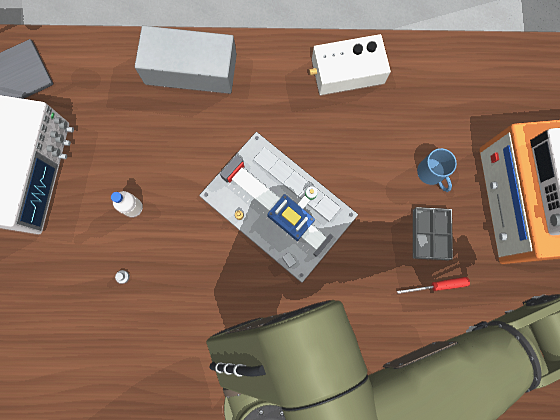

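View pics/side0.png

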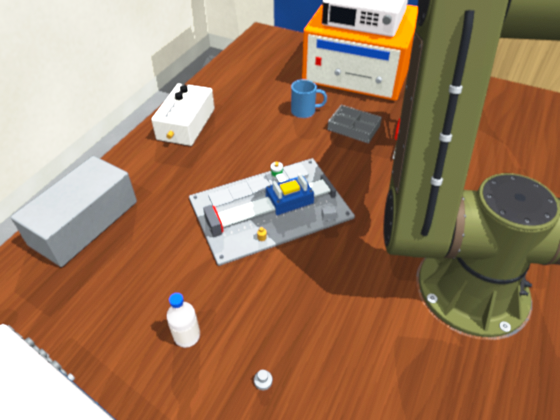

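The top view shows the carriage at (292,214), its yellow button midway between the cheeks, and the red bumper at (234,172). The probe is at (312,191) and the brass spare at (239,213). The rail runs towards the upper left. Next I'll fit the rail frame.

```bash
python3 - <<'E'
from h import *
for n in("top","side"):
    p=viewer.camera(n); X,ok=cloud(p); h=cv2.cvtColor(p["img"],cv2.COLOR_RGB2HSV).astype(int)
    H,S,V=h[...,0],h[...,1],h[...,2]
    near=ok&(np.hypot(X[...,0]-.52,X[...,1]+.0)<.26)&(X[...,2]<.12)
    def st(name,m):
        q=X[m]; print(n,name,m.sum(),np.median(q,0).round(4),q.mean(0).round(4)); return q
    y=st("yellow",near&(H>20)&(H<33)&(S>150)&(X[...,2]>.06))
    r=st("red",near&((H<6)|(H>174))&(S>150)&(X[...,2]>.02))
    b=st("blue",near&(H>100)&(H<125)&(S>130)&(X[...,2]>.05))
    g=st("green",near&(H>45)&(H<85)&(S>90))
    pl=near&(X[...,2]>.006)&(S<60)&(X[...,2]<.10)
    m=cv2.morphologyEx(pl.astype(np.uint8),cv2.MORPH_OPEN,np.ones((3,3)))
    q=X[(m>0)&(X[...,2]<.02)]
    rc=cv2.minAreaRect((q[:,:2]*1000).astype(np.float32)); print("plate",rc,cv2.boxPoints(rc).round(0).tolist(), "z",np.median(q[:,2]))
    bb=cv2.minAreaRect((b[b[:,2]>.055][:,:2]*1000).astype(np.float32)); print("blue rect",bb)
    d=r.mean(0)-y.mean(0); print("dir y->r",np.degrees(np.arctan2(d[1],d[0])))
    rr=cv2.minAreaRect((y[:,:2]*1000).astype(np.float32)); print("yrect",rr)
E
```

```text
top yellow 34 [ 0.4965 -0.0498  0.072 ] [ 0.4967 -0.0496  0.0715]
top red 82 [0.6239 0.1027 0.0527] [0.6237 0.1027 0.049 ]
top blue 675 [ 0.4933 -0.0528  0.0612] [ 0.4947 -0.0521  0.0612]
top green 16 [ 0.5505 -0.1011  0.0549] [ 0.5526 -0.1021  0.0552]
plate ((539.8026733398438, -17.486083984375), (380.3666076660156, 250.43057250976562), 50.409969329833984) [[322.0, -84.0], [515.0, -244.0], [757.0, 49.0], [565.0, 209.0]] z 0.011575786796572906
blue rect ((497.3399963378906, -52.00251770019531), (108.42526245117188, 73.38766479492188), 50.21577453613281)
dir y->r 50.173186402272044
yrect ((497.6066589355469, -52.00733947753906), (44.14122772216797, 28.421493530273438), 49.67784881591797)
side yellow 186 [ 0.4962 -0.0445  0.0749] [ 0.498  -0.0457  0.0739]
side red 41 [0.6154 0.1182 0.0565] [0.619  0.1142 0.0503]
side blue 453 [ 0.4887 -0.0223  0.0625] [ 0.491  -0.026   0.0611]
side green 33 [ 0.5606 -0.0893  0.0589] [ 0.5598 -0.0916  0.0581]
plate ((540.505859375, -13.468002319335938), (380.2503356933594, 255.99273681640625), 50.46278762817383) [[321.0, -79.0], [518.0, -242.0], [760.0, 52.0], [563.0, 215.0]] z 0.013898064740401441
blue rect ((498.127685546875, -44.446502685546875), (108.63719177246094, 72.54902648925781), 50.60741424560547)
dir y->r 52.901609457035164
yrect ((527.9039306640625, -69.91120147705078), (46.5211181640625, 104.8247299194336), 51.79249572753906)
```

>>> step_arm:
  plan:
    - {"rz":-0.09,"claw":1}
    - {"rz":-0.09,"claw":1}
    - {"rz":-0.09,"claw":1}
    - {"rz":-0.09,"claw":1}
    - {"rz":-0.09,"claw":1}
    - {"rz":-0.09,"claw":1}
    - {"rz":-0.09,"claw":1}
    - {"rz":-0.09,"claw":1}
    - {"rz":-0.09,"claw":1}
    - {"rz":-0.09,"claw":1}
  grip_force: 20

```text
$.plan[0]: bad value
```

>>> step_arm:
  plan:
    - {"rz":-0.09,"claw":1}
    - {"rz":-0.09,"claw":1}
    - {"rz":-0.09,"claw":1}
    - {"rz":-0.03,"claw":1}
    - {"claw":1}

```text
$.plan[0]: bad value
```

>>> step_arm:
  plan:
    - {"dx":0,"dy":0,"dz":0,"rx":0,"ry":0,"rz":-0.09,"claw":1}
    - {"dx":0,"dy":0,"dz":0,"rx":0,"ry":0,"rz":-0.09,"claw":1}
    - {"dx":0,"dy":0,"dz":0,"rx":0,"ry":0,"rz":-0.09,"claw":1}
    - {"dx":0,"dy":0,"dz":0,"rx":0,"ry":0,"rz":-0.09,"claw":1}
    - {"dx":0,"dy":0,"dz":0,"rx":0,"ry":0,"rz":-0.09,"claw":1}
    - {"dx":0,"dy":0,"dz":0,"rx":0,"ry":0,"rz":-0.09,"claw":1}
    - {"dx":0,"dy":0,"dz":0,"rx":0,"ry":0,"rz":-0.09,"claw":1}
    - {"dx":0,"dy":0,"dz":0,"rx":0,"ry":0,"rz":-0.09,"claw":1}
    - {"dx":0,"dy":0,"dz":0,"rx":0,"ry":0,"rz":-0.09,"claw":1}
    - {"dx":0,"dy":0,"dz":0,"rx":0,"ry":0,"rz":-0.09,"claw":1}
  grip_force: 20

```text
time_s: 1.8
ee_pos: [0.2247, -0.502, 0.2225]
eef_rot: [-3.142, 0.0, 1.84]
force: [0.5, -0.4, 0.6]
grip_width: 0.0174
grip_force: 0.0
```

>>> step_arm:
  plan:
    - {"dx":0,"dy":0,"dz":0,"rx":0,"ry":0,"rz":-0.09,"claw":1}
    - {"dx":0,"dy":0,"dz":0,"rx":0,"ry":0,"rz":-0.09,"claw":1}
    - {"dx":0,"dy":0,"dz":0,"rx":0,"ry":0,"rz":-0.09,"claw":1}
    - {"dx":0,"dy":0,"dz":0,"rx":0,"ry":0,"rz":-0.09,"claw":1}
    - {"dx":0,"dy":0,"dz":0,"rx":0,"ry":0,"rz":-0.03,"claw":1}
    - {"dx":0.03,"dy":0.2,"dz":0,"rx":0,"ry":0,"rz":0,"claw":1}
    - {"dx":0.04,"dy":0.3,"dz":0,"rx":0,"ry":0,"rz":0,"claw":1}
    - {"dx":0.04,"dy":0.3,"dz":0,"rx":0,"ry":0,"rz":0,"claw":1}
    - {"dx":0.04,"dy":0.3,"dz":0,"rx":0,"ry":0,"rz":0,"claw":1}
    - {"dx":0.04,"dy":0.3,"dz":0,"rx":0,"ry":0,"rz":0,"claw":1}

```text
time_s: 2.8
ee_pos: [0.3001, -0.3812, 0.2225]
eef_rot: [-3.142, 0.0, 2.447]
force: [0.5, -1.0, 0.5]
grip_width: 0.0009
grip_force: 0.0
```

>>> step_arm:
  plan:
    - {"dx":0.04,"dy":0.3,"dz":0,"rx":0,"ry":0,"rz":0,"claw":1}
    - {"dx":0.05,"dy":0.3,"dz":0,"rx":0,"ry":0,"rz":0,"claw":1}
    - {"dx":0.05,"dy":0.3,"dz":0,"rx":0,"ry":0,"rz":0,"claw":1}
    - {"dx":0.05,"dy":0.3,"dz":0,"rx":0,"ry":0,"rz":0,"claw":1}
    - {"dx":0.05,"dy":0.3,"dz":0,"rx":0,"ry":0,"rz":0,"claw":1}
    - {"dx":0.05,"dy":0.3,"dz":0,"rx":0,"ry":0,"rz":0,"claw":1}
    - {"dx":0.05,"dy":0.3,"dz":0,"rx":0,"ry":0,"rz":0,"claw":1}
    - {"dx":0.05,"dy":0.3,"dz":0,"rx":0,"ry":0,"rz":0,"claw":1}
    - {"dx":0.05,"dy":0.3,"dz":0,"rx":0,"ry":0,"rz":0,"claw":1}
    - {"dx":0,"dy":0,"dz":0,"rx":0,"ry":0,"rz":0,"claw":1}

```text
time_s: 3.8
ee_pos: [0.4397, -0.1444, 0.2225]
eef_rot: [3.141, 0.0, 2.45]
force: [0.3, -0.3, 0.3]
grip_width: 0.0006
grip_force: 0.0
```

>>> step_arm:
  plan:
    - {"dx":0.03,"dy":0.25,"dz":0.1,"rx":0,"ry":0,"rz":0,"claw":1}
    - {"dx":0.03,"dy":0.25,"dz":0.15,"rx":0,"ry":0,"rz":0,"claw":1}
    - {"dx":0.03,"dy":0.25,"dz":0.15,"rx":0,"ry":0,"rz":0,"claw":1}
    - {"dx":0.03,"dy":0.25,"dz":0.2,"rx":0,"ry":0,"rz":0,"claw":1}
    - {"dx":0.03,"dy":0.26,"dz":0.2,"rx":0,"ry":0,"rz":0,"claw":1}
    - {"dx":0,"dy":0,"dz":0.15,"rx":0,"ry":0,"rz":0,"claw":1}
    - {"dx":0,"dy":0,"dz":0,"rx":0,"ry":0,"rz":0,"claw":1}

```text
time_s: 4.5
ee_pos: [0.5069, -0.0402, 0.1256]
eef_rot: [-3.14, -0.003, 2.448]
force: [0.4, -1.2, -0.5]
grip_width: 0.0006
grip_force: 0.0
```

```bash
python3 - <<'E'
from h import *
o=telemetry.get_obs(); print(o["ee_pos"],o["force"])
out=[]
for n,(u0,v0,u1,v1) in {"top":(220,150,360,260),"side":(210,120,350,230)}.items():
    p=viewer.camera(n); im=p["img"][...,::-1].copy()
    c=p["R"]@(o["ee_pos"]-[0,0,.017])+p["t"]; print(n,"tip px",p["fx"]*c[0]/c[2]+p["cx"],p["fy"]*c[1]/c[2]+p["cy"])
    out.append(cv2.resize(im[v0:v1,u0:u1],None,fx=4,fy=4,interpolation=cv2.INTER_CUBIC)[:,:])
    X,ok=cloud(p); h=cv2.cvtColor(p["img"],cv2.COLOR_RGB2HSV).astype(int)
    H,S=h[...,0],h[...,1]
    near=ok&(np.hypot(X[...,0]-.5,X[...,1]+.05)<.1)&(X[...,2]<.09)
    y=X[near&(H>20)&(H<33)&(S>150)&(X[...,2]>.06)]
    e=np.array([.639,.769,0]);f=np.array([.769,-.639,0])
    if len(y): print(len(y),"yellow along",np.percentile((y-o["ee_pos"])@e,[2,50,98]).round(4),"across",np.percentile((y-o["ee_pos"])@f,[2,50,98]).round(4),np.median(y[:,2]))
cv2.imwrite("pics/z1.png",cv2.resize(np.hstack(out),(800,314)))
cv2.imwrite("pics/z2.png",out[1])
E
```

```text
[ 0.50686549 -0.04017019  0.12560718] [ 0.38334576 -1.18888892 -0.49565611]
top tip px 286.8287179247228 209.5893627055695
side tip px 285.17956003374513 176.9246486485444
180 yellow along [-0.0333 -0.0103  0.0116] across [-0.0175 -0.0074  0.0113] 0.0749938919404063
```

View pics/z2.png

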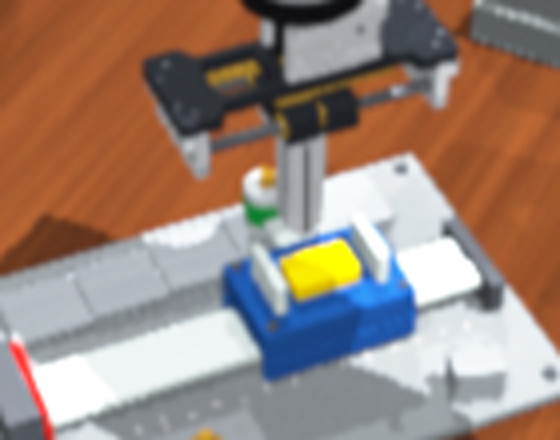

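The side view shows the closed tip at (306,226) in the crop, above and behind the button. The button is centred at (320,268) and the cheek nearer the bumper is at (268,280). The measured clearance to that cheek is about 5–10 mm. I'll descend straight down.

>>> step_arm:
  plan:
    - {"dx":0,"dy":0,"dz":0.1,"rx":0,"ry":0,"rz":0,"claw":1}
    - {"dx":0,"dy":0,"dz":0.1,"rx":0,"ry":0,"rz":0,"claw":1}
    - {"dx":0,"dy":0,"dz":0.05,"rx":0,"ry":0,"rz":0,"claw":1}
    - {"dx":0,"dy":0,"dz":0.05,"rx":0,"ry":0,"rz":0,"claw":1}
    - {"dx":0,"dy":0,"dz":0,"rx":0,"ry":0,"rz":0,"claw":1}

```text
time_s: 5.1
ee_pos: [0.5075, -0.0403, 0.0968]
eef_rot: [-3.141, -0.001, 2.447]
force: [-0.1, 0.2, -0.0]
grip_width: 0.0006
grip_force: 0.0
```

>>> step_arm:
  plan:
    - {"dx":0,"dy":0,"dz":0.02,"rx":0,"ry":0,"rz":0,"claw":1}
    - {"dx":0,"dy":0,"dz":0.02,"rx":0,"ry":0,"rz":0,"claw":1}
    - {"dx":0,"dy":0,"dz":0,"rx":0,"ry":0,"rz":0,"claw":1}

```text
time_s: 5.4
ee_pos: [0.5077, -0.0402, 0.0933]
eef_rot: [-3.142, -0.0, 2.447]
force: [-0.0, -0.3, 0.3]
grip_width: 0.0003
grip_force: 0.0
```

>>> step_arm:
  plan:
    - {"dx":0,"dy":0,"dz":0.02,"rx":0,"ry":0,"rz":0,"claw":1}
    - {"dx":0,"dy":0,"dz":0.02,"rx":0,"ry":0,"rz":0,"claw":1}
    - {"dx":0,"dy":0,"dz":0,"rx":0,"ry":0,"rz":0,"claw":1}

```text
time_s: 5.7
ee_pos: [0.508, -0.0402, 0.0898]
eef_rot: [3.141, 0.001, 2.447]
force: [-2.4, 0.6, 7.9]
grip_width: 0.0003
grip_force: 3.9
```

>>> step_arm:
  plan:
    - {"dx":0,"dy":0,"dz":0.02,"rx":0,"ry":0,"rz":0,"claw":1}
    - {"dx":0,"dy":0,"dz":0.02,"rx":0,"ry":0,"rz":0,"claw":1}
    - {"dx":0,"dy":0,"dz":0,"rx":0,"ry":0,"rz":0,"claw":1}

```text
time_s: 6.0
ee_pos: [0.5081, -0.0402, 0.086]
eef_rot: [3.141, 0.001, 2.447]
force: [-2.7, 1.3, 8.9]
grip_width: 0.0003
grip_force: 5.1
```

>>> step_arm:
  plan:
    - {"dx":0,"dy":0,"dz":0.02,"rx":0,"ry":0,"rz":0,"claw":1}
    - {"dx":0,"dy":0,"dz":0.02,"rx":0,"ry":0,"rz":0,"claw":1}
    - {"dx":0,"dy":0,"dz":0,"rx":0,"ry":0,"rz":0,"claw":1}

```text
time_s: 6.3
ee_pos: [0.5085, -0.04, 0.0831]
eef_rot: [3.14, 0.001, 2.447]
force: [-5.8, 2.9, 19.4]
grip_width: 0.0005
grip_force: 9.9
```

>>> step_arm:
  plan:
    - {"dx":0,"dy":0.03,"dz":0,"rx":0,"ry":0,"rz":0,"claw":1}
    - {"dx":0,"dy":0.04,"dz":0,"rx":0,"ry":0,"rz":0,"claw":1}
    - {"dx":0,"dy":0.04,"dz":0,"rx":0,"ry":0,"rz":0,"claw":1}
    - {"dx":0,"dy":0.04,"dz":0,"rx":0,"ry":0,"rz":0,"claw":1}
    - {"dx":0,"dy":0.05,"dz":0,"rx":0,"ry":0,"rz":0,"claw":1}

```text
time_s: 6.8
ee_pos: [0.5212, -0.0246, 0.0831]
eef_rot: [3.14, 0.001, 2.447]
force: [-5.9, 3.4, 20.5]
grip_width: 0.0005
grip_force: 9.7
```

>>> step_arm:
  plan:
    - {"dx":0,"dy":0.05,"dz":0,"rx":0,"ry":0,"rz":0,"claw":1}
    - {"dx":0,"dy":0.05,"dz":0,"rx":0,"ry":0,"rz":0,"claw":1}
    - {"dx":0,"dy":0.05,"dz":0,"rx":0,"ry":0,"rz":0,"claw":1}
    - {"dx":0,"dy":0.05,"dz":0,"rx":0,"ry":0,"rz":0,"claw":1}

```text
time_s: 7.2
ee_pos: [0.5341, -0.0091, 0.0831]
eef_rot: [3.14, 0.001, 2.447]
force: [-5.9, 3.3, 17.9]
grip_width: 0.0006
grip_force: 9.5
```

>>> step_arm:
  plan:
    - {"dx":0,"dy":0.06,"dz":0,"rx":0,"ry":0,"rz":0,"claw":1}
    - {"dx":0,"dy":0.06,"dz":0,"rx":0,"ry":0,"rz":0,"claw":1}
    - {"dx":0,"dy":0.06,"dz":0,"rx":0,"ry":0,"rz":0,"claw":1}
    - {"dx":0,"dy":0.06,"dz":0,"rx":0,"ry":0,"rz":0,"claw":1}
    - {"dx":0,"dy":0.06,"dz":0,"rx":0,"ry":0,"rz":0,"claw":1}
    - {"dx":0,"dy":0.06,"dz":0,"rx":0,"ry":0,"rz":0,"claw":1}
    - {"dx":0,"dy":0.06,"dz":0,"rx":0,"ry":0,"rz":0,"claw":1}

```text
time_s: 7.9
ee_pos: [0.561, 0.0233, 0.0831]
eef_rot: [3.14, 0.001, 2.447]
force: [-4.9, 3.2, 18.2]
grip_width: 0.0005
grip_force: 8.9
```

>>> step_arm:
  plan:
    - {"dx":0,"dy":0.06,"dz":0,"rx":0,"ry":0,"rz":0,"claw":1}
    - {"dx":0,"dy":0.06,"dz":0,"rx":0,"ry":0,"rz":0,"claw":1}
    - {"dx":0,"dy":0.06,"dz":0,"rx":0,"ry":0,"rz":0,"claw":1}
    - {"dx":0,"dy":0.05,"dz":0,"rx":0,"ry":0,"rz":0,"claw":1}
    - {"dx":0,"dy":0.05,"dz":0,"rx":0,"ry":0,"rz":0,"claw":1}
    - {"dx":0,"dy":0.05,"dz":0,"rx":0,"ry":0,"rz":0,"claw":1}
    - {"dx":0,"dy":0.05,"dz":0,"rx":0,"ry":0,"rz":0,"claw":1}

```text
time_s: 8.6
ee_pos: [0.5852, 0.0525, 0.0831]
eef_rot: [3.14, 0.001, 2.447]
force: [-6.0, 2.4, 16.5]
grip_width: 0.0004
grip_force: 8.3
```

```bash
python3 - <<'E'
from h import *
p=viewer.camera("side"); im=p["img"][...,::-1]
cv2.imwrite("pics/s3.png",cv2.resize(im[130:270,180:360],None,fx=4,fy=4,interpolation=cv2.INTER_CUBIC))
E
```

```text
(no output)
```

View pics/s3.png

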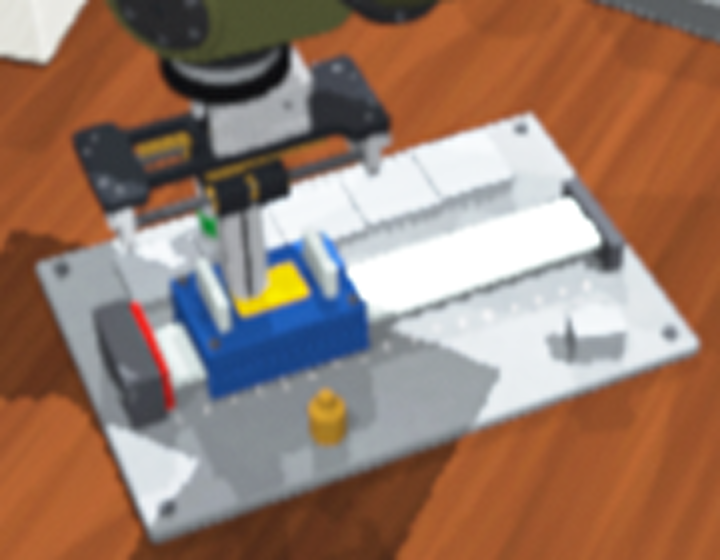

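The side view shows the tip on the pressed button close to the bumper-side cheek at (212,295). About 30 px of gap remains between the carriage end at (200,350) and the red bumper at (165,370).

>>> step_arm:
  plan:
    - {"dx":0,"dy":0.05,"dz":0.01,"rx":0,"ry":0,"rz":0,"claw":1}
    - {"dx":0,"dy":0.05,"dz":0,"rx":0,"ry":0,"rz":0,"claw":1}
    - {"dx":0,"dy":0.04,"dz":0,"rx":0,"ry":0,"rz":0,"claw":1}
    - {"dx":0,"dy":0.02,"dz":0,"rx":0,"ry":0,"rz":0,"claw":1}

```text
time_s: 9.05
ee_pos: [0.5959, 0.0653, 0.0831]
eef_rot: [3.139, 0.002, 2.448]
force: [-7.4, 4.0, 23.9]
grip_width: 0.0005
grip_force: 11.9
```

>>> step_arm:
  plan:
    - {"dx":0,"dy":0.02,"dz":0,"rx":0,"ry":0,"rz":0,"claw":1}
    - {"dx":0,"dy":0.02,"dz":0,"rx":0,"ry":0,"rz":0,"claw":1}
    - {"dx":0,"dy":0.02,"dz":0,"rx":0,"ry":0,"rz":0,"claw":1}

```text
time_s: 9.35
ee_pos: [0.5996, 0.0697, 0.0831]
eef_rot: [3.139, 0.002, 2.447]
force: [-8.7, 2.5, 22.6]
grip_width: 0.0006
grip_force: 11.1
```

>>> step_arm:
  plan:
    - {"dx":0,"dy":0.02,"dz":0,"rx":0,"ry":0,"rz":0,"claw":1}
    - {"dx":0,"dy":0.02,"dz":0,"rx":0,"ry":0,"rz":0,"claw":1}
    - {"dx":0,"dy":0,"dz":0,"rx":0,"ry":0,"rz":0,"claw":1}

```text
time_s: 9.65
ee_pos: [0.6013, 0.0711, 0.0829]
eef_rot: [-3.141, 0.002, 2.447]
force: [-13.0, -7.1, 28.0]
grip_width: 0.0008
grip_force: 13.8
```

>>> step_arm:
  plan:
    - {"dx":0,"dy":0.02,"dz":0,"rx":0,"ry":0,"rz":0,"claw":1}
    - {"dx":0,"dy":0.02,"dz":0,"rx":0,"ry":0,"rz":0,"claw":1}
    - {"dx":0,"dy":0,"dz":0,"rx":0,"ry":0,"rz":0,"claw":1}

```text
time_s: 9.95
ee_pos: [0.6041, 0.0738, 0.0829]
eef_rot: [-3.141, 0.002, 2.447]
force: [-12.6, -9.8, 27.3]
grip_width: 0.0002
grip_force: 13.6
```

>>> step_arm:
  plan:
    - {"dx":0,"dy":0.02,"dz":0,"rx":0,"ry":0,"rz":0,"claw":1}
    - {"dx":0,"dy":0.02,"dz":0,"rx":0,"ry":0,"rz":0,"claw":1}
    - {"dx":0,"dy":0,"dz":0,"rx":0,"ry":0,"rz":0,"claw":1}

```text
time_s: 10.25
ee_pos: [0.6043, 0.074, 0.0829]
eef_rot: [-3.133, -0.0, 2.446]
force: [-35.5, -30.0, 40.3]
grip_width: 0.0002
grip_force: 28.9
```

```bash
python3 - <<'E'
from h import *
out=[]
for n,(u0,v0) in {"top":(190,130),"side":(190,170)}.items():
    p=viewer.camera(n); im=p["img"][...,::-1]
    out.append(cv2.resize(im[v0:v0+80,u0:u0+80],None,fx=5,fy=5,interpolation=cv2.INTER_CUBIC))
cv2.imwrite("pics/s4.png",np.hstack(out))
E
```

```text
(no output)
```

View pics/s4.png

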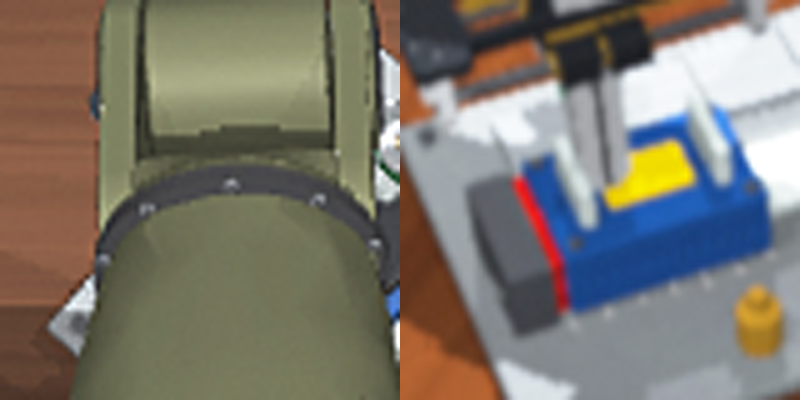

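The carriage face is flush against the red bumper at (555,250) in the side crop, with the tip against the cheek. I'll ease off the forward push, keeping it slightly forward, then lift straight up.

>>> step_arm:
  plan:
    - {"dx":0,"dy":-0.02,"dz":0,"rx":0,"ry":0,"rz":0,"claw":1}
    - {"dx":0,"dy":-0.02,"dz":0,"rx":0,"ry":0,"rz":0,"claw":1}
    - {"dx":0,"dy":0,"dz":0,"rx":0,"ry":0,"rz":0,"claw":1}

```text
time_s: 10.65
ee_pos: [0.6041, 0.0738, 0.083]
eef_rot: [-3.142, 0.002, 2.447]
force: [-11.6, -9.0, 25.7]
grip_width: 0.0005
grip_force: 13.2
```

>>> step_arm:
  plan:
    - {"dx":0,"dy":0,"dz":-0.03,"rx":0,"ry":0,"rz":0,"claw":1}
    - {"dx":0,"dy":0,"dz":-0.04,"rx":0,"ry":0,"rz":0,"claw":1}
    - {"dx":0,"dy":0,"dz":-0.04,"rx":0,"ry":0,"rz":0,"claw":1}
    - {"dx":0,"dy":0,"dz":-0.05,"rx":0,"ry":0,"rz":0,"claw":1}
    - {"dx":0,"dy":0,"dz":-0.1,"rx":0,"ry":0,"rz":0,"claw":1}
    - {"dx":0,"dy":0,"dz":-0.2,"rx":0,"ry":0,"rz":0,"claw":1}
    - {"dx":0,"dy":0,"dz":-0.3,"rx":0,"ry":0,"rz":0,"claw":1}
    - {"dx":0,"dy":0,"dz":-0.3,"rx":0,"ry":0,"rz":0,"claw":1}
    - {"dx":0,"dy":0,"dz":-0.2,"rx":0,"ry":0,"rz":0,"claw":1}
    - {"dx":0,"dy":0,"dz":0,"rx":0,"ry":0,"rz":0,"claw":1}

```text
time_s: 11.65
ee_pos: [0.6048, 0.0754, 0.2099]
eef_rot: [3.138, 0.004, 2.447]
force: [0.1, -0.2, -0.2]
grip_width: 0.0004
grip_force: 0.0
```

```bash
python3 - <<'E'
from h import *
p=viewer.camera("side"); im=p["img"][...,::-1]
cv2.imwrite("pics/s5.png",cv2.resize(im[130:270,180:360],None,fx=4,fy=4,interpolation=cv2.INTER_CUBIC))
X,ok=cloud(p);h=cv2.cvtColor(p["img"],cv2.COLOR_RGB2HSV)
m=ok&(np.hypot(X[...,0]-.59,X[...,1]-.06)<.06)&(abs(h[...,0].astype(int)-27)<6)&(h[...,1]>150)&(X[...,2]>.06)
print(m.sum(),np.median(X[m],0),telemetry.get_obs()["force"])
E
```

```text
199 [0.58682991 0.06541918 0.07540495] [ 0.06241534  0.24771539 -0.54229846]
```

View pics/s5.png

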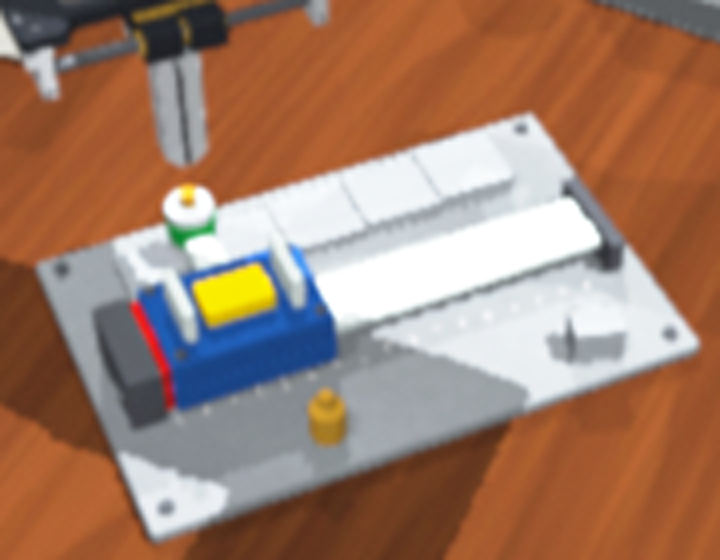

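The carriage sits flush on the red bumper at (155,355), the button is up at z ≈ 75 mm, the spare probe and gauge block look undisturbed, and the gripper is well clear.

```bash
python3 -c "
from station import hand_in
print(hand_in())"
```

```text
the job is handed in; nothing more can be done
None
```

The carriage was slid to the red bumper with its button held down all the way, the button was let up to lock it there, the gripper was moved clear, and the job is handed in (about 11.7 s on the robot's clock).

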